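# Rebuild the spindle stack of a slide spinner

## Task

Put the slide spinner back together: slip the blue spacer ring over the spindle down onto the housing, then the slide rotor, turned until its square recess drops over the square drive and it lies fully home on the spacer, then the red clamp cap on the end of the pin, fully down on the rotor. Feel for the square with light pressure and never force the rotor on the spindle; leave everything else on the bench where it is.

Things in the scene. Friction and masses are not known exactly. Their poses are not given: they have to be found in the camera images.
- spinner: White slide-spinner housing, 180 x 180 x 60 mm, fixed; origin at its underside centre, z up, black control panel on its -x side. On its flat top's centre stands a spindle: a square steel drive with a round brass pin on top. A brake holds the spindle (it slips only above 0.8 N m). The square stopped at any angle, unrelated to the housing's yaw, not measured: see it from above or find it by touch.
- foot (a point): Point on the spindle axis at the height of the housing's top face (60 mm above the bench); axes as the housing's. Heights above it: square drive 28 x 28 mm from 0 to 42 mm, then the pin.
- pin_end (a point): Centre of the pin's upper end, 76 mm above the foot. The pin is 14 mm in diameter, its last 3 mm tapered. A rotor lowered out of line rests on the square, origin 42 mm above the foot; pressed lightly and turned, it drops 12 mm once within about 3 degrees of the square. If a corner catches past that point, the spindle slips along with the rotor: turn back a few degrees.
- spacer: Blue spacer ring, 62 mm outside diameter, 44 mm bore, 30 mm high, about 0.15 kg; origin at its underside centre, z up along its axis. It passes over the square with room to spare. Home: flat on the housing top, origin at the foot. Grip it across the outside near its top edge, as the pin then stands 46 mm above that edge.
- rotor: Aluminium bar 170 (own x) x 46 x 15 mm with a glass slide across each end (to 19 mm high, 70 mm across), about 0.35 kg; central hub 36 x 36 mm from 15 to 36 mm high, to grip. Origin at underside centre, z up. Below: square recess 30 mm wide, 15 deep, sides along own x, y; above it a through bore of 16.5 mm. Fits at any quarter turn. Home: flat on the spacer, origin 30 mm above the foot.
- cap: Clamp cap, about 0.12 kg: red disc 52 mm in diameter, 24 mm high, with a black knob 36 mm in diameter from 24 to 62 mm high, to grip; blind bore 16.5 mm wide, 16 mm deep underneath. Origin at the underside centre, z up. No thread: it slides down the pin. Home: flat on the rotor hub, origin 66 mm above the foot, 10 mm of pin inside it.
- amber_bottle: Bystander: amber bottle, 60 mm diameter, 120 mm high; origin at the underside centre.
- stain_jar: Bystander: green jar, 56 mm diameter, 75 mm high; origin at the underside centre.
- slide_box: Bystander: closed blue slide box, 85 x 60 x 32 mm; origin at the underside centre.
- beaker: Bystander: glass beaker, 70 mm diameter, 85 mm high; origin at the underside centre.
- petri_dish: Bystander: clear dish, 90 mm diameter, 15 mm high; origin at the underside centre.
- brush: Bystander: small brush lying along its own x, about 200 mm long, 40 mm wide, 20 mm high; origin at its underside, halfway along.
Not all that is in view belongs to the job. Leave any pink or yellow look-alike of the cap alone.

How it is judged:
By the outcome, as a careful person would: the job done as asked, in the order asked, and still so for the second after the job is handed in, with the robot touching nothing.
It also fails if it takes over 72 s, if anything falls off the work surface, if the arm or the gripper's body presses on something with over 40 N, if the wrist force passes 120 N, or if a joint passes its speed limit or range.

## Robot

A 7-joint arm with a two-finger parallel gripper is mounted at the origin on the work surface. World frame = base frame: x ahead of the robot, y to its left, z up, the work surface at z = 0. Lengths are in mm, angles in rad, forces in N, time in s.
With the tool pointing down it reaches from about 400 to 850 mm from the base axis. Payload 4.5 kg.
Tool frame: the origin (TCP) lies at the very end of the fingers, on their centre line; the grasp point (between the pads) lies 19 mm behind it; z points along the fingers, y is the line along which they close (so a half turn about z gives the same grasp; the last joint's range is limited). The gripper opens to 85 mm and grips with 20 to 120 N. Pads are 22 mm wide; open, the fingers measure 114 mm over their backs; the gripper's body (76 mm by 85 mm) begins 54 mm behind the grasp point. The pads swing forward as they close: fully open they stand 13 mm farther back than shut.
Start: joints at [-1.157, 0.689, -0.195, 1.565, 0.157, 0.902, -0.215], TCP at [231.692, 580.494, 231.317] pointing down, gripper open.
Joint ranges: [-3.01, 3.01], [-0.46, 2.08], [-1.47, 1.51], [0.13, 2.56], [-1, 4.14], [0.04, 2.09], [-2.66, 2.66]. Speed limits (rad/s): [2.57, 2.57, 3.14, 3.14, 3.14, 3.14, 3.14].

## Interface

Orientations are given as a unit quaternion [x, y, z, w].
In Python, from workcell import sensors, cams, finish_job gives the robot as it stands.
- The arm moves only by the tool play_rows, never from a script. Its argument "commands" is text: rows parted by semicolons, each of 6 numbers parted by spaces: the shift along the tool's x, y, z scaled (see below), then the turn, a rotation vector about the tool's x, y, z scaled (see below). A call has 1 to 5 rows; each row is the pose to reach, as a shift and turn from the pose commanded when the call began, along the tool's axes at that moment, turning the shorter way round; what a row does not reach only later rows make up. The controller multiplies each number of a shift by 0.15 m and each number of a turn by 360 degrees. A row lasts 1/12 s, in which the tool goes at most 41.7 mm and 7.16 degrees, less where a joint would pass 70% of its speed; a pose out of reach is approached as far as the arm can. A call with a number of a shift or a turn outside -1 to 1 is refused whole. A call with a gripper value outside its range is refused whole. "gripper" is the opening, from 0 (shut) to 1 (fully open), set as the call begins (left out, the last holds). The fingers move at their own pace and stop on an object; "grip_force" is the grip in N (left out, the last holds). Time passes only in rows, so rows that repeat a pose let the fingers close. It gives the time, the measured TCP pose, the force, the opening and the grip force at its end, in the units of the state.
- sensors.get_state(): the state, without advancing time (a new reading comes with each control period).
- cams.camera(name): name is "scene" or "top"; returns the picture (420x560x3 uint8, red, green, blue); there is no depth.
- cams.get_calibration(name): a dict with "intrinsics" (3x3 intrinsics, pixels), "R" (3x3) and "t" (3): a world point X has camera coordinates R X + t. Camera axes: x right, y down, z forward; pixel columns grow to the right and rows downward; lengths in mm; the calibration is good to about 2 mm. A picture is of the moment at which its call begins. get_calibration takes no time and is no camera call.
- finish_job(): hands the job in; it is judged then, once.
The state is a dict: "time": time; "qpos": joint angles; "qvel": joint speeds; "joint_efforts": joint torques, N m; "ee_pos": TCP position; "ee_rot": TCP orientation; "force": force on the tool from outside, world axes, zero at the start; "wrist_torque": the same for the moment, N m; "width": finger opening in mm; "grip_force": force on a finger pad.
Only numpy, scipy, OpenCV 4.12 (cv2) and the standard library are available. Lean on these libraries where they do the work, as an engineer would, in place of code of your own. Each camera call takes 0.05 s, during which the arm holds its last target. There are 200 camera calls.

## Working session

There is one attempt and no reset: what is moved stays moved. The work goes in short steps, Python scripts to look and compute and a tool call to move; the robot and the scene stay as the last step left them, time stands still between calls to the robot, and variables do not carry over. Pictures are saved under pics/ and viewed, at most 10 in all, crops included, and the job is handed in when it is done.

Besides the shell and the picture viewer there is one more tool, called after "Call:" as name(argument=value, ...), one argument or row to a line, values as JSON. play_rows: Moves the arm, as the interface text tells. Shifts and turns lie within -1 to 1; 1 stands for 0.15 m of shift or 360 degrees of turn. Its arguments: {"type":"object","properties":{"commands":{"type":"string"},"gripper":{"type":"number"},"grip_force":{"type":"number"}},"required":["commands"]}

```bash
mkdir -p pics; python3 - <<'E'
from workcell import sensors,cams
import cv2,numpy as np
for n in("scene","top"):
    im=cams.camera(n); np.save(f"pics/{n}0.npy",im); cv2.imwrite(f"pics/{n}0.png",cv2.resize(im[...,::-1],(784,588),interpolation=cv2.INTER_CUBIC))
    c=cams.get_calibration(n); print(n,{k:np.round(v,4).tolist() for k,v in c.items()})
print(sensors.get_state())
E
```

```text
scene {'intrinsics': [[435.4785, 0.0, 276.9058], [0.0, 435.4785, 209.6941], [0.0, 0.0, 1.0]], 'R': [[-0.2783, 0.9603, 0.0206], [0.6352, 0.2001, -0.746], [-0.7205, -0.1946, -0.6656]], 't': [210.3414, -269.4131, 1532.3188]}
top {'intrinsics': [[504.9808, 0.0, 278.2556], [0.0, 504.9808, 208.032], [0.0, 0.0, 1.0]], 'R': [[-0.0247, -0.9997, -0.0052], [-0.9982, 0.0249, -0.0538], [0.0539, 0.0038, -0.9985]], 't': [-69.0314, 570.8233, 1448.9239]}
{'time': 0.1, 'qpos': array([-1.15719453,  0.68989289, -0.19456515,  1.56622754,  0.15729022,
        0.90250304, -0.21509345]), 'qvel': array([ 0.00075237, -0.00226819,  0.00043373, -0.00253232, -0.00020034,
       -0.00013571,  0.00010323]), 'joint_efforts': array([-1.95725603e-03, -5.40601015e+01, -1.27125375e+00, -1.58987653e+01,
        9.35738994e-03,  4.39944750e-03, -1.03704224e-05]), 'ee_pos': array([231.51237438, 579.91949256, 230.57322177]), 'ee_rot': array([ 1.88707479e-01,  9.82033002e-01, -8.11432368e-04, -1.12978841e-04]), 'force': array([0.73539823, 0.08682088, 0.86706872]), 'wrist_torque': array([ 0.01222724,  0.05310388, -0.0130927 ]), 'grip_force': 0.0, 'width': 85.44617822438141}
```

View pics/top0.png

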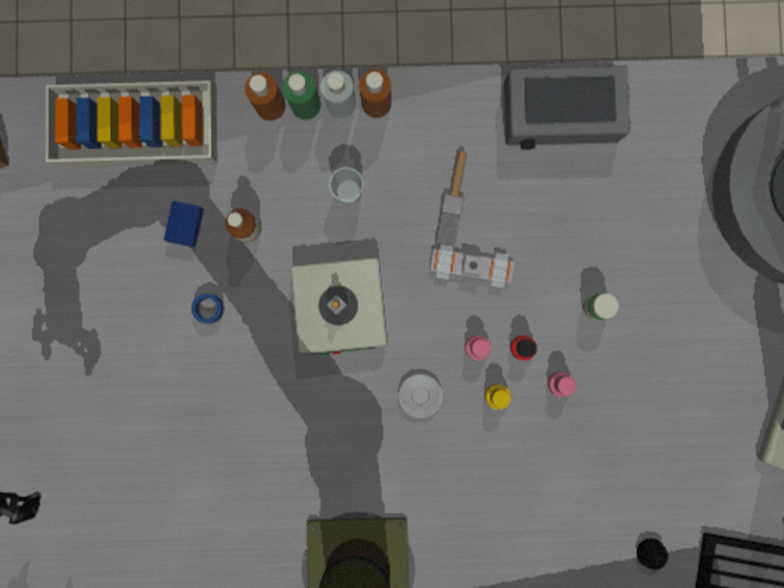

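View pics/scene0.png

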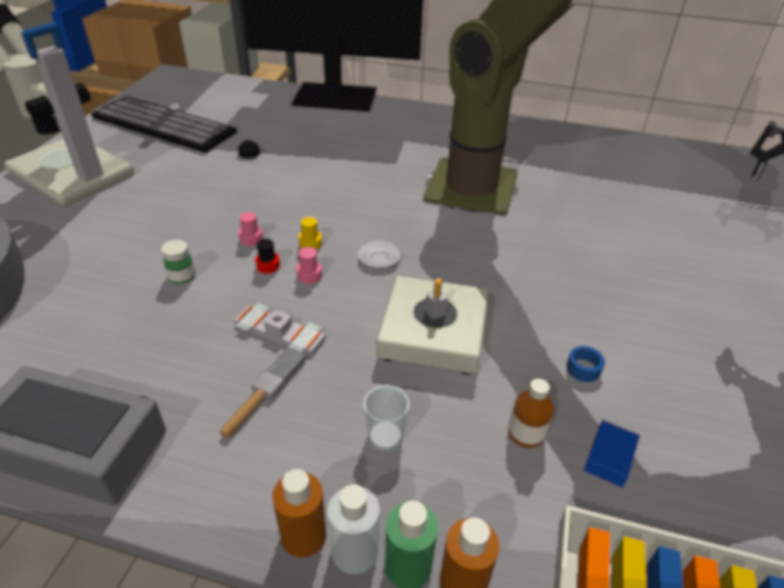

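Top view (784×588 scale): the spacer ring is at (208,308), the housing with the spindle diamond at (337,304), and the rotor at (472,266). Cap candidates are red disc with black knob (523,348), pink (479,347) and (562,384), and yellow (498,397). Only (523,348) fits the red and black description. I'll confirm it in one enlarged crop.

```bash
cat > h.py <<'E'
import numpy as np,cv2
from workcell import sensors,cams
def ray(n,u,v):
    c=cams.get_calibration(n);K,R,t=(np.array(c[k]) for k in("intrinsics","R","t"))
    return -R.T@t, R.T@np.linalg.solve(K,[u,v,1.])
def onz(n,u,v,z):
    o,d=ray(n,u,v); return o+d*(z-o[2])/d[2]
def two(a,b):
    (o,d),(p,e)=ray("top",*a),ray("scene",*b)
    s=np.linalg.lstsq(np.c_[d,-e],p-o,rcond=None)[0]; q,r=o+d*s[0],p+e*s[1]
    return (q+r)/2,np.linalg.norm(q-r)
def proj(n,X):
    c=cams.get_calibration(n);K,R,t=(np.array(c[k]) for k in("intrinsics","R","t"))
    p=K@(R@np.array(X,float)+t); return p[:2]/p[2]
def mask(im,lo,hi,box):
    h=cv2.cvtColor(im,cv2.COLOR_RGB2HSV); m=cv2.inRange(h,np.array(lo),np.array(hi)); k=np.zeros_like(m); x0,y0,x1,y1=box; k[y0:y1,x0:x1]=m[y0:y1,x0:x1]; return k
def blobs(m,amin=8):
    n,l,s,c=cv2.connectedComponentsWithStats(m); return [(s[i,4],s[i,:4].tolist(),c[i].round(2).tolist()) for i in range(1,n) if s[i,4]>=amin]
E
python3 - <<'E'
from h import *
T=np.load("pics/top0.npy");S=np.load("pics/scene0.npy")
def crop(im,x,y,w,h): return cv2.resize(im[y:y+h,x:x+w,::-1],(400,300),interpolation=cv2.INTER_NEAREST)
g=np.vstack([np.hstack([crop(T,208,188,64,48),crop(T,300,165,80,60)]),np.hstack([crop(T,320,225,100,75),crop(S,280,185,80,60)])])
cv2.imwrite("pics/crops.png",g)
b=mask(T,(100,120,40),(125,255,255),(125,195,170,240));print("ring top",blobs(b))
c=max(cv2.findContours(b,0,2)[0],key=cv2.contourArea);e=cv2.fitEllipse(cv2.convexHull(c));print(e)
print("ring",onz("top",*e[0],15),onz("top",*e[0],30))
for n,im,bx in(("top",T,(340,225,420,300)),("scene",S,(160,140,240,210))):
    m=mask(im,(0,150,50),(8,255,255),bx)|mask(im,(174,150,50),(180,255,255),bx);print(n,"red",blobs(m))
    m=mask(im,(0,0,0),(180,255,45),bx);print(n,"blk",blobs(m))
for n,im,bx in(("top",T,(225,200,260,235)),("scene",S,(290,190,330,230))):
    print(n,"brass",blobs(mask(im,(8,100,80),(28,255,255),bx),3))
m=mask(T,(5,100,80),(18,255,255),(300,165,380,215));print("orange",blobs(m,3))
m=mask(T,(15,5,150),(45,70,255),(200,175,285,260));print("housing",blobs(m,100))
c=max(cv2.findContours(m,0,2)[0],key=cv2.contourArea);print(cv2.minAreaRect(c))
E
```

```text
ring top [(np.int32(175), [137, 210, 22, 21], [147.04, 219.9])]
((147.31390380859375, 219.96066284179688), (20.385984420776367, 21.445751190185547), 102.34986877441406)
ring [543.79668202 297.27561348  15.        ] [543.24458934 293.31472537  30.        ]
top red [(np.int32(103), [365, 240, 17, 17], [370.85, 247.68])]
top blk [(np.int32(118), [369, 243, 13, 11], [375.2, 248.13])]
scene red [(np.int32(156), [183, 181, 16, 14], [190.88, 188.46])]
scene blk [(np.int32(129), [184, 172, 11, 14], [189.45, 178.43])]
top brass [(np.int32(19), [237, 215, 5, 5], [239.16, 216.84])]
scene brass [(np.int32(58), [310, 199, 6, 14], [312.19, 205.03])]
orange [(np.int32(23), [310, 179, 3, 14], [311.13, 185.87]), (np.int32(24), [322, 181, 3, 14], [323.04, 187.71]), (np.int32(21), [350, 186, 3, 13], [350.86, 191.43]), (np.int32(24), [362, 187, 3, 14], [362.83, 193.33])]
housing [(np.int32(2776), [209, 185, 66, 66], [242.34, 217.75])]
((241.56436157226562, 218.1435546875), (60.896278381347656, 60.5977668762207), 84.2894058227539)
```

View pics/crops.png

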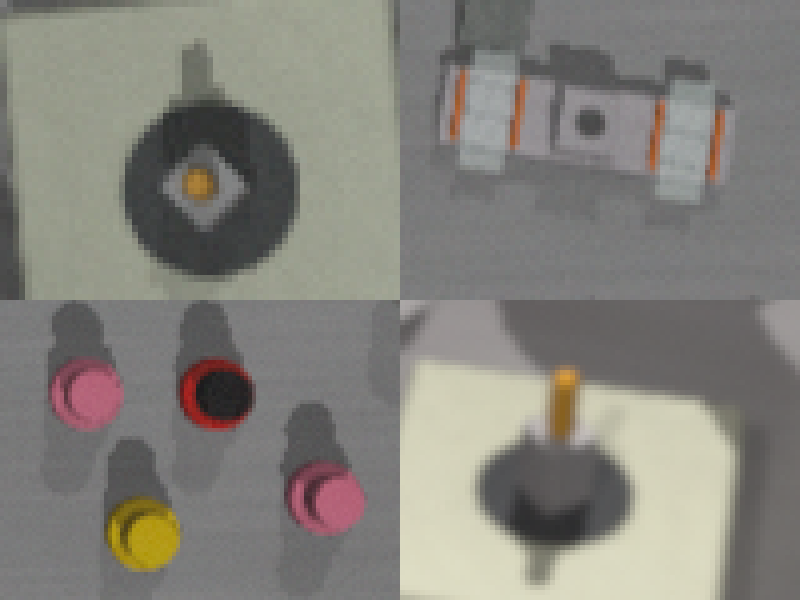

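The crop confirms the cap: the one red disc with a black knob, at native (371,248). The spindle square looks like a diamond about 45° to the image axes. Next I'll work out the positions.

```bash
cat >> h.py <<'E'
def yaw_of(q):
    from scipy.spatial.transform import Rotation as R
    y=R.from_quat(q).as_matrix()[:,1]; return np.degrees(np.arctan2(y[1],y[0]))
def plan(*tg,s=None):
    """tg: (x,y,z,yaw of tool y deg, None=keep); prints scaled shift xyz and turn z for each successive call, tool pointing down"""
    if s is None: s=sensors.get_state()
    p=np.array(s["ee_pos"],float);a=yaw_of(s["ee_rot"])
    for x,y,z,w in tg:
        w=a if w is None else w; r=np.radians(a); ty=np.array([np.cos(r),np.sin(r),0]); tz=np.array([0,0,-1.]); tx=np.cross(ty,tz)
        d=np.array([x,y,z])-p; d=[d@tx,d@ty,d@tz]; dy=(w-a+90)%180-90
        print("shift",np.round(np.array(d)/150,4),"turnz",round(-dy/360,4),"dist",round(np.linalg.norm(d)),"dyaw",round(dy,1))
        p=np.array([x,y,z],float);a=a+dy
E
python3 - <<'E'
from h import *
T=np.load("pics/top0.npy");S=np.load("pics/scene0.npy")
print("cam",ray("top",0,0)[0].round(),ray("scene",0,0)[0].round(),"yaw0",yaw_of(sensors.get_state()["ee_rot"]))
# square: bright non-dark pixels inside the dark disc, upsampled
x0,y0,k=230,206,8
c=cv2.resize(T[y0:y0+24,x0:x0+24],None,fx=k,fy=k,interpolation=cv2.INTER_CUBIC)
g=c.max(2)
for th in (115,125,135):
    m=(g>th).astype(np.uint8); cs=cv2.findContours(m,0,2)[0]
    cc=[q for q in cs if 3000<cv2.contourArea(q)<12000]
    for q in cc:
        r=cv2.minAreaRect(q);ctr=(np.array(r[0])+.5)/k-.5+[x0,y0];P=(cv2.boxPoints(r)+.5)/k-.5+[x0,y0]
        W=np.array([onz("top",*p,102)[:2] for p in P]);e=np.diff(np.vstack([W,W[:1]]),axis=0)
        print("sq",th,cv2.contourArea(q)/k/k,r[1][0]/k,r[1][1]/k,onz("top",*ctr,102).round(1),np.degrees(np.arctan2(e[:,1],e[:,0])).round(1)%90,np.linalg.norm(e,axis=1).round(1))
def wc(im,n,lo,hi,bx,up=8):
    x,y,X,Y=bx;c=cv2.resize(im[y:Y,x:X],None,fx=up,fy=up,interpolation=cv2.INTER_CUBIC);m=cv2.inRange(cv2.cvtColor(c,cv2.COLOR_RGB2HSV),np.array(lo),np.array(hi))
    b=max(blobs(m),key=lambda b:b[0]);return (np.array(b[2])+.5)/up-.5+[x,y],b[0]/up/up,(np.array(b[1])/up+[x,y,0,0]).round(2)
p,a,bb=wc(T,"top",(8,100,80),(28,255,255),(230,206,254,230));print("pin top",p,a,bb,onz("top",*p,136).round(1))
p2,a,bb=wc(S,"scene",(8,100,80),(28,255,255),(300,190,325,220));print("pin scene",p2,a,bb)
for z,xy in((136,onz("top",*p,136)[:2]),(102,onz("top",*p,136)[:2])):print("pred scene",z,proj("scene",[*xy,z]))
d,a,bb=wc(T,"top",(0,0,0),(180,90,105),(222,198,260,236));print("disc box",bb,onz("top",bb[0]+bb[2]/2-.5,bb[1]+bb[3]/2-.5,60).round(1))
# housing
m=mask(T,(15,5,150),(45,70,255),(200,175,285,260)); r=cv2.minAreaRect(max(cv2.findContours(m,0,2)[0],key=cv2.contourArea));print("housing",onz("top",*r[0],60).round(1))
# rotor
O=np.array([[311.13,185.87],[323.04,187.71],[350.86,191.43],[362.83,193.33]]);W=np.array([onz("top",*o,17) for o in O]);print("rotor",W.round(1).tolist(),W.mean(0).round(1),"yaw",np.degrees(np.arctan2(*(W[3]-W[0])[1::-1])))
h,a,bb=wc(T,"top",(0,0,0),(180,255,90),(334,183,346,196));print("bore",h,a,bb,onz("top",*h,36).round(1))
# cap
k1,a,bb=wc(T,"top",(0,0,0),(180,255,60),(362,236,390,262));print("knob",k1,a,bb,onz("top",bb[0]+bb[2]/2-.5,bb[1]+bb[3]/2-.5,60).round(1))
b=cv2.inRange(cv2.cvtColor(T,cv2.COLOR_RGB2HSV),(0,150,50),(8,255,255))|cv2.inRange(cv2.cvtColor(T,cv2.COLOR_RGB2HSV),(174,150,50),(180,255,255));b[:,:355]=0;b[:235]=0;b[265:]=0
e=cv2.minEnclosingCircle(cv2.findNonZero(b));print("disc",e,onz("top",*e[0],24).round(1))
print("cap 2view (black)",two((375.2,248.13),(189.45,178.43)))
# ring in scene
b=mask(S,(100,120,40),(125,255,255),(395,240,440,280));print("ring scene",blobs(b))
for y in(293,297):print("pred ring mid",proj("scene",[543.5,y,15]))
E
```

```text
cam [ 490.  -89. 1477.] [1334.  150.  815.] yaw0 68.24526115856743
sq 115 59.078125 9.315381050109863 9.58222770690918 [541.8  21.1 102. ] [44.8 44.8 44.8 44.8] [26.1 25.5 26.1 25.4]
pin top [239.2925  216.93875] 19.78125 [237.25 214.88   5.12   5.12] [541.3  20.5 136. ]
pin scene [312.23125 204.65625] 58.0 [310.38 198.5    5.62  14.25]
pred scene 136 [311.047779   200.14766607]
pred scene 102 [310.04150111 210.66836769]
disc box [227.75 202.5   27.88  30.  ] [543.9  21.3  60. ]
housing [540.7  20.4  60. ]
rotor [[630.8, -180.1, 17.0], [624.6, -214.5, 17.0], [611.8, -294.8, 17.0], [605.4, -329.3, 17.0]] [ 618.1 -254.7   17. ] yaw -99.69250603237235
bore [337.67   189.1375] 18.078125 [335.62 187.38   5.     4.5 ] [ 617.7 -254.6   36. ]
knob [375.43   248.2175] 129.9375 [369.12 242.75  13.62  11.88] [ 447.3 -352.2   60. ]
disc ((373.23583984375, 248.27359008789062), 8.86269760131836) [ 446.2 -352.6   24. ]
cap 2view (black) (array([ 446.58729271, -353.2001289 ,   44.73522023]), np.float64(2.484782754513175))
ring scene [(np.int32(422), [406, 248, 25, 24], [417.79, 259.55])]
pred ring mid [415.10244063 259.67056426]
pred ring mid [416.76164719 260.03161513]
```

```bash
python3 -c "
from h import *
plan((335,485,190,None),(440,390,140,None),(543.5,296.5,70,None),(543.5,296.5,6,None),(543.5,296.5,6,113),(543.5,296.5,6,158))"
```

```text
shift [-0.8753 -0.332   0.2705] turnz -0.0 dist 146 dyaw 0.0
shift [-0.8849 -0.3288  0.3333] turnz -0.0 dist 150 dyaw 0.0
shift [-0.8719 -0.3232  0.4667] turnz -0.0 dist 156 dyaw 0.0
shift [0.     0.     0.4267] turnz -0.0 dist 64 dyaw 0.0
shift [0. 0. 0.] turnz -0.1243 dist 0 dyaw 44.8
shift [0. 0. 0.] turnz -0.125 dist 0 dyaw 45.0
```

Call:
play_rows(
  commands="-0.875 -0.332 0.27 0 0 0;-0.875 -0.332 0.27 0 0 0;-0.875 -0.332 0.27 0 0 0;-0.875 -0.332 0.27 0 0 0",
  gripper=1,
)

```text
time: 0.43
ee_pos: [339.6, 479.6, 189.0]
ee_rot: [0.192, 0.981, -0.003, 0.001]
force: [0.6, 0.5, 0.0]
width: 85.6
grip_force: 0.0
```

Call:
play_rows(
  commands="-0.885 -0.329 0.333 0 0 0;-0.885 -0.329 0.333 0 0 0;-0.885 -0.329 0.333 0 0 0;-0.885 -0.329 0.333 0 0 0",
)

```text
time: 0.77
ee_pos: [443.5, 385.2, 139.1]
ee_rot: [0.191, 0.982, -0.002, 0.001]
force: [0.4, -0.6, -0.1]
width: 85.5
grip_force: 0.0
```

Call:
play_rows(
  commands="-0.872 -0.323 0.467 0 0 0;-0.872 -0.323 0.467 0 0 0;-0.872 -0.323 0.467 0 0 0;-0.872 -0.323 0.467 0 0 0;-0.872 -0.323 0.467 0 0 0",
)

```text
time: 1.18
ee_pos: [548.1, 287.3, 67.2]
ee_rot: [0.194, 0.981, -0.004, 0.001]
force: [0.9, -1.0, -1.1]
width: 85.3
grip_force: 0.0
```

Call:
play_rows(
  commands="0 0 0 0 0 0;0 0 0 0 0 0;0 0 0 0 0 0;0 0 0 0 0 0",
)

```text
time: 1.52
ee_pos: [542.6, 299.1, 71.5]
ee_rot: [0.187, 0.982, 0.001, -0.0]
force: [0.2, 0.3, 0.7]
width: 85.2
grip_force: 0.0
```

```bash
python3 -c "
from h import *
print(sensors.get_state()['ee_pos'],sensors.get_state()['qvel'].round(3))
plan((543.5,296.5,6,None))"
```

```text
[542.60871849 299.13871228  71.47543985] [ 0.001 -0.     0.008 -0.001  0.001  0.     0.003]
shift [-0.012  -0.0142  0.4365] turnz -0.0 dist 66 dyaw 0.0
```

Call:
play_rows(
  commands="0 0 0.2 0 0 0;0 0 0.437 0 0 0;0 0 0.437 0 0 0;0 0 0.437 0 0 0;0 0 0.437 0 0 0",
)

```text
time: 1.93
ee_pos: [544.0, 298.3, 6.8]
ee_rot: [0.188, 0.982, 0.001, 0.001]
force: [0.1, 0.5, 1.2]
width: 85.2
grip_force: 0.0
```

Call:
play_rows(
  commands="0 0 0 0 0 0;0 0 0 0 0 0;0 0 0 0 0 0;0 0 0 0 0 0;0 0 0 0 0 0",
  gripper=0,
  grip_force=30,
)

```text
time: 2.35
ee_pos: [544.9, 298.0, 7.9]
ee_rot: [0.189, 0.982, 0.001, 0.001]
force: [-1.2, -0.5, 7.3]
width: 61.8
grip_force: 31.3
```

Call:
play_rows(
  commands="0 0 0 0 0 0;0 0 0 0 0 0;0 0 0 0 0 0;0 0 0 0 0 0",
)

```text
time: 2.68
ee_pos: [544.9, 298.0, 7.9]
ee_rot: [0.189, 0.982, 0.001, 0.001]
force: [-1.6, 0.3, 8.0]
width: 61.8
grip_force: 31.3
```

Call:
play_rows(
  commands="0 0 0 0 0 0;0 0 0 0 0 0;0 0 0 0 0 0;0 0 0 0 0 0",
  gripper=0.95,
)

```text
time: 3.02
ee_pos: [543.8, 297.0, 5.5]
ee_rot: [0.189, 0.982, 0.0, 0.0]
force: [0.2, 0.6, 0.7]
width: 81.6
grip_force: 0.0
```

Call:
play_rows(
  commands="0 0 0 0 0 -0.02;0 0 0 0 0 -0.04;0 0 0 0 0 -0.06;0 0 0 0 0 -0.08;0 0 0 0 0 -0.1",
)

```text
time: 3.43
ee_pos: [543.7, 296.9, 5.1]
ee_rot: [-0.125, 0.992, -0.0, 0.0]
force: [0.8, -0.2, -0.5]
width: 81.2
grip_force: 0.0
```

Call:
play_rows(
  commands="0 0 0 0 0 -0.02;0 0 0 0 0 -0.04;0 0 0 0 0 -0.06;0 0 0 0 0 -0.08;0 0 0 0 0 -0.1",
)

```text
time: 3.85
ee_pos: [543.7, 296.8, 5.1]
ee_rot: [-0.424, 0.906, -0.0, -0.0]
force: [0.7, 0.4, -0.3]
width: 81.3
grip_force: 0.0
```

Call:
play_rows(
  commands="0 0 0 0 0 -0.02;0 0 0 0 0 -0.04;0 0 0 0 0 -0.05;0 0 0 0 0 -0.05;0 0 0 0 0 -0.05",
)

```text
time: 4.27
ee_pos: [543.7, 296.8, 5.1]
ee_rot: [-0.557, 0.83, 0.0, -0.0]
force: [-0.1, -0.9, -0.4]
width: 81.3
grip_force: 0.0
```

Call:
play_rows(
  commands="0 0 0 0 0 0;0 0 0 0 0 0;0 0 0 0 0 0;0 0 0 0 0 0;0 0 0 0 0 0",
  gripper=0,
  grip_force=40,
)

```text
time: 4.68
ee_pos: [543.7, 297.3, 5.6]
ee_rot: [-0.558, 0.83, -0.0, 0.0]
force: [-1.6, -0.2, 3.4]
width: 59.7
grip_force: 43.9
```

```bash
python3 -c "
from h import *
s=sensors.get_state();print(s['ee_pos'].round(1),yaw_of(s['ee_rot']),s['width'],s['force'],s['qpos'])
plan((544.5,298,105,None),(542.5,160,125,None),(541.5,20.8,145,None))"
```

```text
[543.7 297.3   5.6] 157.8413322827981 59.661367101981654 [-1.63151191 -0.18145539  3.39689062] [-0.27764211  1.05289559 -0.54972418  1.69454078  0.8492437   0.64928454
  1.4472063 ]
shift [-0.0062 -0.003  -0.6629] turnz -0.0 dist 99 dyaw 0.0
shift [ 0.8571 -0.3347 -0.1333] turnz -0.0 dist 139 dyaw 0.0
shift [ 0.862  -0.3438 -0.1333] turnz -0.0 dist 141 dyaw 0.0
```

Call:
play_rows(
  commands="0 0 -0.1 0 0 0;0 0 -0.2 0 0 0;0 0 -0.3 0 0 0;0 0 -0.3 0 0 0;0 0 -0.3 0 0 0",
)

```text
time: 5.1
ee_pos: [544.6, 297.7, 52.0]
ee_rot: [-0.558, 0.83, 0.0, 0.002]
force: [0.2, 0.8, -1.6]
width: 59.6
grip_force: 43.8
```

```bash
python3 -c "
from h import *
s=sensors.get_state();print(s['ee_pos'],s['width'],s['force'],s['wrist_torque'])
S=cams.camera('scene');T=cams.camera('top')
u,v=proj('scene',[543,297,50]).astype(int);a,b=proj('top',[543,297,50]).astype(int)
f=lambda im,u,v:cv2.resize(im[v-45:v+45,u-45:u+45,::-1],(400,400),interpolation=cv2.INTER_CUBIC)
cv2.imwrite('pics/grip1.png',np.hstack([f(S,u,v),f(T,a,b)]))"
```

```text
[544.60528662 297.65837519  51.98554576] 59.624733045708766 [ 0.21565824  0.79711525 -1.56704966] [-0.0483309   0.07240297 -0.02172479]
```

View pics/grip1.png

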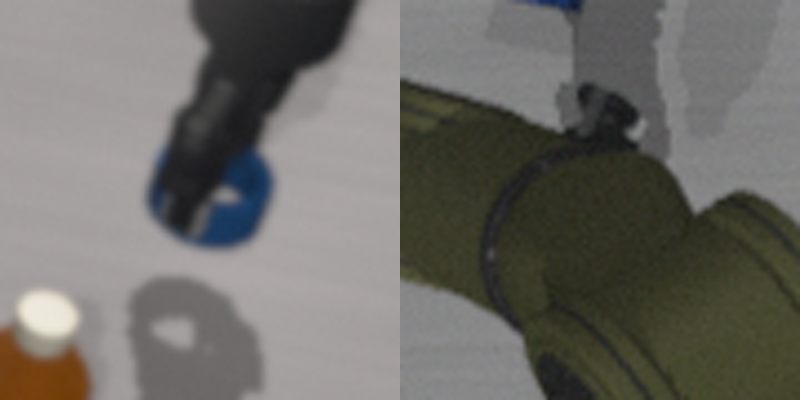

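The left view shows the ring hanging tilted about the closing axis, at crop (212,195), so I gripped too near the edge. I'll set it down, release it and grip deeper.

Call:
play_rows(
  commands="0 0 0.1 0 0 0;0 0 0.2 0 0 0;0 0 0.28 0 0 0;0 0 0.29 0 0 0;0 0 0.29 0 0 0",
)

```text
time: 5.62
ee_pos: [542.6, 296.4, 4.5]
ee_rot: [-0.558, 0.83, -0.0, -0.002]
force: [-0.9, 0.2, -0.1]
width: 59.7
grip_force: 45.0
```

Call:
play_rows(
  commands="0 0 0 0 0 0;0 0 0 0 0 0;0 0 0 0 0 0;0 0 0.03 0 0 0;0 0 0.035 0 0 0",
  gripper=1,
)

```text
time: 6.03
ee_pos: [543.5, 296.8, 0.8]
ee_rot: [-0.558, 0.83, -0.0, -0.0]
force: [-0.2, -0.1, 0.1]
width: 85.3
grip_force: 0.0
```

```bash
python3 -c "
from h import *
s=sensors.get_state();print(s['ee_pos'],s['width'],s['force'])
S=cams.camera('scene');T=cams.camera('top')
b=mask(S,(100,120,40),(125,255,255),(390,240,445,280));print(blobs(b))
u,v=proj('scene',[543,297,30]).astype(int)
cv2.imwrite('pics/grip2.png',cv2.resize(S[v-30:v+40,u-40:u+40,::-1],(400,350),interpolation=cv2.INTER_CUBIC))"
```

```text
[543.45720155 296.84410639   0.83868363] 85.30350347296891 [-0.2427289  -0.05864804  0.09024315]
[(np.int32(169), [415, 251, 15, 21], [422.75, 262.74])]
```

View pics/grip2.png

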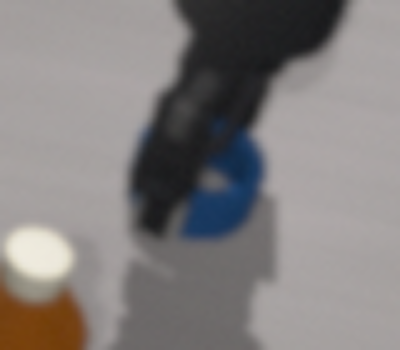

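The ring now sits flat at its earlier pixels, with its right edge at 430 and bottom at 272. I'm regripping deeper.

Call:
play_rows(
  commands="0 0 0 0 0 0;0 0 0 0 0 0;0 0 0 0 0 0;0 0 0 0 0 0;0 0 0 0 0 0",
  gripper=0,
  grip_force=30,
)

```text
time: 6.55
ee_pos: [543.8, 297.3, 1.8]
ee_rot: [-0.558, 0.83, 0.0, 0.0]
force: [0.2, 0.6, 1.7]
width: 59.9
grip_force: 33.3
```

Call:
play_rows(
  commands="0 0 0 0 0 0;0 0 0 0 0 0;0 0 0 0 0 0;0 0 0 0 0 0",
  gripper=0.95,
)

```text
time: 6.88
ee_pos: [543.6, 297.0, 1.4]
ee_rot: [-0.558, 0.83, 0.0, -0.0]
force: [0.1, -0.2, -0.3]
width: 80.8
grip_force: 0.0
```

Call:
play_rows(
  commands="0 0 0 0 0 0.02;0 0 0 0 0 0.04;0 0 0 0 0 0.06;0 0 0 0 0 0.08;0 0 0 0 0 0.1",
)

```text
time: 7.3
ee_pos: [543.6, 297.1, 1.4]
ee_rot: [-0.273, 0.962, 0.0, -0.0]
force: [-0.1, 0.5, -0.0]
width: 81.3
grip_force: 0.0
```

Call:
play_rows(
  commands="0 0 0 0 0 0.02;0 0 0 0 0 0.04;0 0 0 0 0 0.06;0 0 0 0 0 0.08;0 0 0 0 0 0.1",
)

```text
time: 7.72
ee_pos: [543.6, 297.2, 1.5]
ee_rot: [0.036, 0.999, 0.0, -0.0]
force: [-0.1, 0.1, -0.2]
width: 81.2
grip_force: 0.0
```

Call:
play_rows(
  commands="0 0 0 0 0 0.02;0 0 0 0 0 0.04;0 0 0 0 0 0.05;0 0 0 0 0 0.05;0 0 0 0 0 0.05",
)

```text
time: 8.13
ee_pos: [543.5, 297.2, 1.5]
ee_rot: [0.188, 0.982, -0.0, -0.0]
force: [0.5, -0.4, 0.1]
width: 81.3
grip_force: 0.0
```

Call:
play_rows(
  commands="0 0 0 0 0 0;0 0 0 0 0 0;0 0 0 0 0 0;0 0 0 0 0 0;0 0 0 0 0 0",
  gripper=0,
  grip_force=30,
)

```text
time: 8.55
ee_pos: [543.6, 297.1, 1.8]
ee_rot: [0.188, 0.982, 0.0, -0.0]
force: [-1.2, -0.6, 5.2]
width: 61.9
grip_force: 32.8
```

```bash
python3 -c "
from h import *
s=sensors.get_state();print(s['ee_pos'].round(1),yaw_of(s['ee_rot']),s['width'],s['force'],s['qpos'])
plan((543.5,297,100,None),(542.5,160,130,None),(541.5,20.8,145,None))"
```

```text
[543.6 297.1   1.8] 68.27226314826603 61.88002694948932 [-1.17319487 -0.60449014  5.24551525] [-0.47415175  1.00652169 -0.18138462  1.70597003  0.34945109  0.46077931
  0.30418241]
shift [ 5.000e-04 -1.000e-03 -6.545e-01] turnz -0.0 dist 98 dyaw 0.0
shift [-0.3319 -0.8509 -0.2   ] turnz -0.0 dist 140 dyaw 0.0
shift [-0.3373 -0.8645 -0.1   ] turnz -0.0 dist 140 dyaw 0.0
```

Call:
play_rows(
  commands="0 0 -0.15 0 0 0;0 0 -0.35 0 0 0;0 0 -0.55 0 0 0;0 0 -0.655 0 0 0",
)

```text
time: 8.88
ee_pos: [544.9, 297.7, 102.4]
ee_rot: [0.189, 0.982, 0.001, 0.001]
force: [0.9, 0.7, -1.5]
width: 61.6
grip_force: 33.7
```

Call:
play_rows(
  commands="-0.1 -0.25 -0.1 0 0 0;-0.2 -0.5 -0.2 0 0 0;-0.3 -0.75 -0.2 0 0 0;-0.332 -0.85 -0.2 0 0 0",
)

```text
time: 9.22
ee_pos: [543.2, 151.9, 130.1]
ee_rot: [0.192, 0.981, -0.003, 0.001]
force: [0.1, -1.9, -1.8]
width: 62.1
grip_force: 33.7
```

Call:
play_rows(
  commands="-0.1 -0.25 -0.1 0 0 0;-0.2 -0.5 -0.14 0 0 0;-0.28 -0.72 -0.14 0 0 0;-0.337 -0.865 -0.14 0 0 0;-0.337 -0.865 -0.14 0 0 0",
)

```text
time: 9.63
ee_pos: [540.6, 12.1, 150.1]
ee_rot: [0.194, 0.981, -0.003, -0.001]
force: [-1.4, -0.5, -0.5]
width: 62.1
grip_force: 33.7
```

Call:
play_rows(
  commands="0 0 0 0 0 0;0 0 0 0 0 0;0 0 0 0 0 0;0 0 0 0 0 0;0 0 0 0 0 0",
)

```text
time: 10.05
ee_pos: [541.5, 22.4, 150.6]
ee_rot: [0.188, 0.982, 0.0, -0.0]
force: [-0.0, -0.3, -1.4]
width: 62.1
grip_force: 33.7
```

```bash
python3 -c "
from h import *
s=sensors.get_state();print(s['ee_pos'].round(1),yaw_of(s['ee_rot']),s['width'],s['force'],s['qvel'].round(3))
S=cams.camera('scene');T=cams.camera('top');s=sensors.get_state();print(s['ee_pos'].round(1))
plan((541.5,20.8,67,None))
u,v=proj('scene',[541,21,130]).astype(int);a,b=proj('top',[541,21,130]).astype(int)
f=lambda im,u,v:cv2.resize(im[v-40:v+40,u-40:u+40,::-1],(400,400),interpolation=cv2.INTER_CUBIC)
cv2.imwrite('pics/over.png',np.hstack([f(S,u,v),f(T,a,b)]))"
```

```text
[541.5  22.4 150.6] 68.37427853811802 62.11925219877959 [-0.03335843 -0.25241787 -1.42807109] [ 0.004 -0.001  0.008 -0.001  0.001  0.     0.   ]
[541.5  21.8 150.7]
shift [-0.0028 -0.0061  0.5579] turnz -0.0 dist 84 dyaw 0.0
```

View pics/over.png

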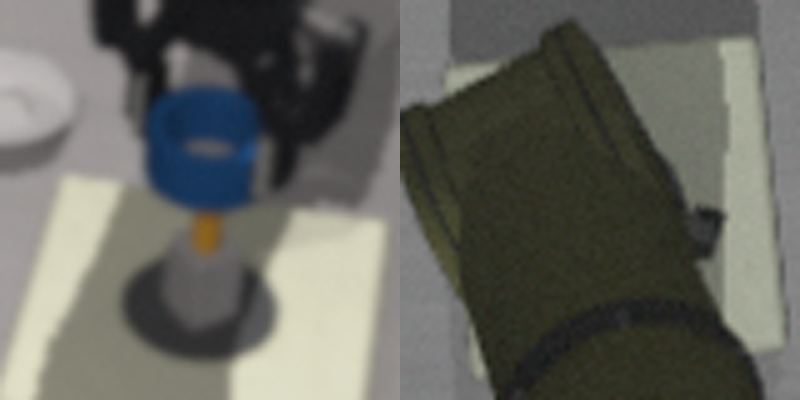

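The ring hangs level, centred at crop column ~205 with the pin directly below at ~207. I'm lowering it.

Call:
play_rows(
  commands="0 0 0.1 0 0 0;0 0 0.2 0 0 0;0 0 0.25 0 0 0;0 0 0.25 0 0 0;0 0 0.25 0 0 0",
)

```text
time: 10.57
ee_pos: [541.3, 21.2, 113.1]
ee_rot: [0.189, 0.982, -0.0, -0.0]
force: [-0.7, 0.3, -0.7]
width: 61.6
grip_force: 33.7
```

Call:
play_rows(
  commands="0 0 0.08 0 0 0;0 0 0.15 0 0 0;0 0 0.2 0 0 0;0 0 0.2 0 0 0",
)

```text
time: 10.9
ee_pos: [541.5, 22.3, 82.3]
ee_rot: [0.188, 0.982, 0.001, -0.0]
force: [0.4, 4.1, -2.6]
width: 61.9
grip_force: 34.1
```

Call:
play_rows(
  commands="0 0 0.04 0 0 0;0 0 0.08 0 0 0;0 0 0.1 0 0 0;0 0 0.1 0 0 0",
)

```text
time: 11.23
ee_pos: [541.8, 22.3, 67.6]
ee_rot: [0.188, 0.982, 0.001, 0.0]
force: [1.1, 5.0, -3.9]
width: 61.3
grip_force: 34.1
```

Lateral force was light (5 N, pushing +y), so the spindle lies a little further in +y than I measured. I'll release the ring to drop the last 6 mm, then locate the pin by a light two-way squeeze.

Call:
play_rows(
  commands="0 0 0 0 0 0;0 0 0 0 0 0;0 0 0 0 0 0;0 0 0 0 0 0",
  gripper=0.95,
)

```text
time: 11.57
ee_pos: [541.3, 19.7, 68.2]
ee_rot: [0.189, 0.982, -0.001, -0.0]
force: [0.4, -0.6, 0.3]
width: 81.1
grip_force: 0.0
```

Call:
play_rows(
  commands="0 0 -0.1 0 0 0;0 0 -0.2 0 0 0;0 0 -0.27 0 0 0;0 0 -0.27 0 0 0",
)

```text
time: 11.9
ee_pos: [542.8, 20.6, 110.7]
ee_rot: [0.189, 0.982, 0.0, 0.002]
force: [1.3, -0.2, 0.9]
width: 80.9
grip_force: 0.0
```

Call:
play_rows(
  commands="0 0 0 0 0 0;0 0 0 0 0 0;0 0 0 0 0 0;0 0 0 0 0 0;0 0 0 0 0 0",
  gripper=0,
  grip_force=20,
)

```text
time: 12.32
ee_pos: [541.1, 20.9, 108.2]
ee_rot: [0.189, 0.982, -0.0, -0.0]
force: [-0.6, 0.5, 0.6]
width: 20.3
grip_force: 1.5
```

Call:
play_rows(
  commands="0 0 0 0 0 0;0 0 0 0 0 0;0 0 0 0 0 0;0 0 0 0 0 0",
)

```text
time: 12.65
ee_pos: [542.4, 24.0, 108.5]
ee_rot: [0.188, 0.982, 0.002, 0.001]
force: [1.9, 5.8, -3.3]
width: 12.9
grip_force: 21.2
```

Call:
play_rows(
  commands="0 0 0 0 0 0;0 0 0 0 0 0;0 0.022 0 0 0 -0.02;0 0.022 0 0 0 -0.04;0 0.022 0 0 0 -0.06",
  gripper=0.5,
)

```text
time: 13.07
ee_pos: [542.6, 23.5, 108.6]
ee_rot: [-0.001, 1.0, -0.001, -0.0]
force: [-0.6, -0.3, 0.4]
width: 42.6
grip_force: 0.0
```

Call:
play_rows(
  commands="0 0 0 0 0 -0.02;0 0 0 0 0 -0.04;0 0 0 0 0 -0.06;0 0 0 0 0 -0.08;0 0 0 0 0 -0.1",
)

```text
time: 13.48
ee_pos: [542.5, 23.0, 108.6]
ee_rot: [-0.308, 0.951, -0.0, -0.0]
force: [0.6, 0.3, 0.3]
width: 42.5
grip_force: 0.0
```

Call:
play_rows(
  commands="0 0 0 0 0 -0.02;0 0 0 0 0 -0.04;0 0 0 0 0 -0.06;0 0 0 0 0 -0.08;0 0 0 0 0 -0.09",
)

```text
time: 13.9
ee_pos: [542.4, 22.9, 108.4]
ee_rot: [-0.561, 0.828, -0.0, -0.001]
force: [0.1, 1.0, -0.2]
width: 42.7
grip_force: 0.0
```

Call:
play_rows(
  commands="0 0 0 0 0 0;0 0 0 0 0 0;0 0 0 0 0 0;0 0 0 0 0 0;0 0 0 0 0 0",
  gripper=0,
)

```text
time: 14.32
ee_pos: [540.0, 24.3, 108.5]
ee_rot: [-0.558, 0.83, 0.001, -0.002]
force: [-6.2, 1.6, 3.6]
width: 13.0
grip_force: 20.0
```

Call:
play_rows(
  commands="0 0 0 0 0 0;0 0 0 0 0 0",
)

```text
time: 14.48
ee_pos: [540.0, 24.3, 108.5]
ee_rot: [-0.558, 0.83, 0.001, -0.002]
force: [-6.4, 0.3, 3.9]
width: 13.2
grip_force: 20.0
```

The touch fix puts the pin at about (540.0, 25.0). Next I go up and over to the rotor, turning to close along its long axis first to centre it.

```bash
python3 -c "
from h import *
s=sensors.get_state();print(s['ee_pos'].round(1),yaw_of(s['ee_rot']))
plan((540,24.5,165,None),(567,-70,165,128),(595,-165,130,100),(616.8,-251.5,75,80.3),(616.8,-251.5,20,80.3))"
```

```text
[540.   24.3 108.5] 157.8876755772647
shift [-1.200e-03  2.000e-04 -3.765e-01] turnz -0.0 dist 56 dyaw 0.0
shift [ 0.5159 -0.4039  0.    ] turnz 0.083 dist 98 dyaw -29.9
shift [ 0.2428 -0.614   0.2333] turnz 0.0778 dist 105 dyaw -28.0
shift [-0.043  -0.5931  0.3667] turnz 0.0547 dist 105 dyaw -19.7
shift [0.     0.     0.3667] turnz -0.0 dist 55 dyaw 0.0
```

Call:
play_rows(
  commands="0 0 0 0 0 0;0 0 0 0 0 0;0 0 -0.1 0 0 0;0 0 -0.3 0 0 0;0 0 -0.38 0 0 0",
  gripper=0.5,
)

```text
time: 14.9
ee_pos: [544.3, 24.6, 168.2]
ee_rot: [-0.558, 0.83, -0.001, 0.002]
force: [0.8, 0.8, -0.1]
width: 42.8
grip_force: 0.0
```

Call:
play_rows(
  commands="0.13 -0.1 0 0 0 0.018;0.26 -0.2 0 0 0 0.036;0.39 -0.3 0 0 0 0.054;0.516 -0.404 0 0 0 0.072;0.516 -0.404 0 0 0 0.083",
  gripper=0.7,
)

```text
time: 15.32
ee_pos: [571.2, -78.1, 165.2]
ee_rot: [-0.319, 0.948, -0.003, -0.0]
force: [0.1, -0.4, -0.1]
width: 59.7
grip_force: 0.0
```

Call:
play_rows(
  commands="0.06 -0.15 0.06 0 0 0.018;0.12 -0.3 0.12 0 0 0.036;0.18 -0.45 0.18 0 0 0.054;0.243 -0.614 0.233 0 0 0.072;0.243 -0.614 0.233 0 0 0.078",
)

```text
time: 15.73
ee_pos: [597.8, -173.8, 128.8]
ee_rot: [-0.08, 0.997, -0.003, -0.001]
force: [-0.4, -0.7, 0.3]
width: 60.0
grip_force: 0.0
```

Call:
play_rows(
  commands="0 -0.15 0.08 0 0 0.018;0 -0.3 0.16 0 0 0.036;-0.043 -0.45 0.28 0 0 0.0547;-0.043 -0.593 0.367 0 0 0.0547;-0.043 -0.593 0.367 0 0 0.0547",
)

```text
time: 16.15
ee_pos: [617.7, -258.9, 72.5]
ee_rot: [0.088, 0.996, -0.003, -0.002]
force: [-1.4, -1.2, -0.3]
width: 59.9
grip_force: 0.0
```

Call:
play_rows(
  commands="0 0 0 0 0 0;0 0 0 0 0 0;0 0 0 0 0 0",
)

```text
time: 16.4
ee_pos: [620.4, -250.2, 76.5]
ee_rot: [0.084, 0.996, 0.001, 0.001]
force: [0.4, -0.1, -0.8]
width: 59.6
grip_force: 0.0
```

```bash
python3 -c "
from h import *
s=sensors.get_state();print(s['ee_pos'].round(1),yaw_of(s['ee_rot']),s['qvel'].round(3),s['qpos'].round(2))
plan((616.8,-251.5,20,80.3))
S=cams.camera('scene');T=cams.camera('top');np.save('pics/S1.npy',S);np.save('pics/T1.npy',T)
f=lambda im,u,v:cv2.resize(im[v-40:v+40,u-40:u+40,::-1],(390,390),interpolation=cv2.INTER_CUBIC)
u,v=proj('scene',[541,21,90]).astype(int);a,b=proj('top',[541,21,90]).astype(int)
cv2.imwrite('pics/ring.png',np.hstack([f(S,u,v),f(T,a,b)]))"
```

```text
[ 620.4 -250.2   76.5] 80.38525361916825 [-0.002 -0.005 -0.     0.001  0.     0.001  0.001] [ 0.52  0.96 -0.4   1.53  0.48  0.75  1.32]
shift [ 0.0221 -0.0122  0.3767] turnz 0.0002 dist 57 dyaw -0.1
```

View pics/ring.png

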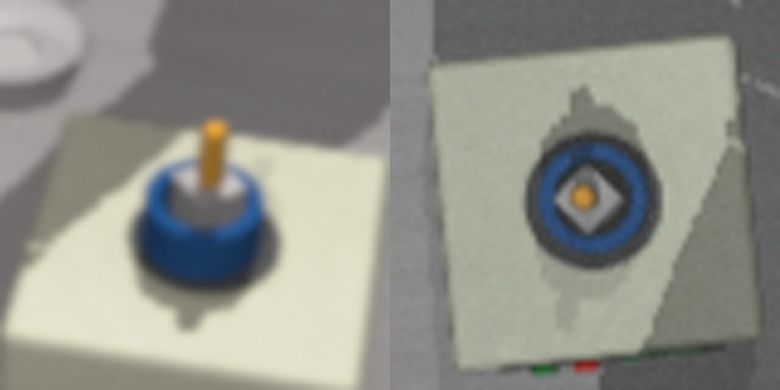

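The spacer sits flat on the housing around the square: at crop (203,215) in the scene view and (590,198) in the top view, with the diamond inside it. Now the rotor hub, squeezed along its x first.

Call:
play_rows(
  commands="0.02 -0.012 0.15 0 0 0;0.02 -0.012 0.3 0 0 0;0.02 -0.012 0.377 0 0 0;0.02 -0.012 0.377 0 0 0;0.02 -0.012 0.377 0 0 0",
)

```text
time: 16.92
ee_pos: [616.5, -252.6, 19.2]
ee_rot: [0.084, 0.996, 0.0, -0.0]
force: [1.5, 0.1, 0.4]
width: 60.0
grip_force: 0.0
```

Call:
play_rows(
  commands="0 0 0 0 0 0;0 0 0 0 0 0;0 0 0 0 0 0;0 0 0 0 0 0;0 0 0 0 0 0",
  gripper=0,
  grip_force=20,
)

```text
time: 17.33
ee_pos: [617.8, -253.0, 20.8]
ee_rot: [0.085, 0.996, 0.0, 0.002]
force: [0.8, 0.6, 6.1]
width: 35.3
grip_force: 21.6
```

Call:
play_rows(
  commands="0 0 0 0 0 0;0 0 0 0 0 0",
)

```text
time: 17.5
ee_pos: [617.8, -253.1, 20.8]
ee_rot: [0.085, 0.996, 0.0, 0.002]
force: [0.1, 1.2, 6.5]
width: 35.5
grip_force: 21.7
```

```bash
python3 - <<'E'
from h import *
s=sensors.get_state();print(s['ee_pos'].round(1),yaw_of(s['ee_rot']),s['width'],s['force'].round(1))
T=np.load('pics/T1.npy');x0,y0,k=228,204,8
c=cv2.resize(T[y0:y0+26,x0:x0+26],None,fx=k,fy=k,interpolation=cv2.INTER_CUBIC)
h=cv2.cvtColor(c,cv2.COLOR_RGB2HSV)
# grey square + brass pin, excluding blue and dark
for th in(95,105,115,125):
    m=((c.max(2)>th)&~((h[...,0]>95)&(h[...,1]>90))).astype(np.uint8)
    for q in cv2.findContours(m,0,2)[0]:
        if 3000<cv2.contourArea(q)<9000:
            r=cv2.minAreaRect(q);P=(cv2.boxPoints(r)+.5)/k-.5+[x0,y0];W=np.array([onz("top",*p,102)[:2] for p in P]);e=W[1]-W[0];f=W[2]-W[1]
            print(th,(np.degrees(np.arctan2(e[1],e[0]))%90).round(1),np.linalg.norm(e).round(1),np.linalg.norm(f).round(1),W.mean(0).round(1))
            M=cv2.moments(q)
E
```

```text
[ 617.8 -253.1   20.8] 80.28877178196831 35.45377447481913 [0.1 1.2 6.5]
95 43.7 29.8 29.7 [541.3  21.9]
105 43.7 29.4 28.8 [541.3  21.9]
115 45.7 27.4 27.3 [541.7  21.2]
125 43.7 26.5 25.9 [541.6  21.3]
```

Call:
play_rows(
  commands="0 0 0 0 0 0;0 0 0 0 0 0;0 0 0 0 0 0.018;0 0 0 0 0 0.036;0 0 0 0 0 0.054",
  gripper=0.7,
)

```text
time: 17.92
ee_pos: [615.9, -253.5, 18.9]
ee_rot: [0.255, 0.967, -0.0, -0.0]
force: [0.1, 0.1, -0.7]
width: 59.6
grip_force: 0.0
```

Call:
play_rows(
  commands="0 0 0 0 0 0.019;0 0 0 0 0 0.038;0 0 0 0 0 0.057;0 0 0 0 0 0.076;0 0 0 0 0 0.095",
)

```text
time: 18.33
ee_pos: [615.9, -253.4, 18.9]
ee_rot: [0.528, 0.849, -0.0, -0.0]
force: [0.6, 0.2, 0.3]
width: 60.1
grip_force: 0.0
```

Call:
play_rows(
  commands="0 0 0 0 0 0.019;0 0 0 0 0 0.038;0 0 0 0 0 0.057;0 0 0 0 0 0.076;0 0 0 0 0 0.095",
)

```text
time: 18.75
ee_pos: [616.0, -253.3, 18.9]
ee_rot: [0.754, 0.657, -0.0, -0.0]
force: [0.8, 1.0, -0.5]
width: 60.2
grip_force: 0.0
```

Call:
play_rows(
  commands="0 0 0 0 0 0.006;0 0 0.01 0 0 0.006;0 0 0.02 0 0 0.006;0 0 0.02 0 0 0.006",
)

```text
time: 19.08
ee_pos: [615.9, -253.1, 15.6]
ee_rot: [0.764, 0.645, -0.0, -0.001]
force: [-0.4, -0.2, 1.3]
width: 59.7
grip_force: 0.0
```

```bash
python3 -c "
from h import *
s=sensors.get_state();print(s['ee_pos'].round(1),yaw_of(s['ee_rot']),s['width'],s['force'].round(1),s['qpos'].round(2))
plan((617.8,-253.2,15.5,-9.7))"
```

```text
[ 615.9 -253.1   15.6] -9.649539898442189 59.69435169468321 [-0.4 -0.2  1.3] [ 0.31  1.02  0.02  1.56 -0.03  0.56  0.18]
shift [0.0017 0.0127 0.0006] turnz 0.0001 dist 2 dyaw -0.1
```

Call:
play_rows(
  commands="0 0 0 0 0 0;0 0 0 0 0 0;0 0 0 0 0 0;0 0 0 0 0 0;0 0 0 0 0 0",
  gripper=0,
  grip_force=60,
)

```text
time: 19.5
ee_pos: [616.5, -253.4, 16.4]
ee_rot: [0.764, 0.645, 0.0, 0.0]
force: [0.5, 0.5, 0.4]
width: 34.4
grip_force: 62.0
```

Call:
play_rows(
  commands="0 0 0 0 0 0;0 0 -0.05 0 0 0;0 0 -0.12 0 0 0;0 0 -0.2 0 0 0;0 0 -0.2 0 0 0",
)

```text
time: 19.92
ee_pos: [618.2, -254.0, 49.3]
ee_rot: [0.764, 0.645, 0.001, 0.002]
force: [-0.1, -1.0, -2.7]
width: 34.9
grip_force: 61.5
```

```bash
python3 -c "
from h import *
s=sensors.get_state();print(s['ee_pos'].round(1),yaw_of(s['ee_rot']),s['width'],s['force'].round(1),s['wrist_torque'].round(2))
plan((617,-252,145,-9.7),(590,-160,170,-22),(565,-65,170,-34),(540,25,170,-45))
S=cams.camera('scene')
u,v=proj('scene',[616,-253,50]).astype(int)
cv2.imwrite('pics/rot.png',cv2.resize(S[v-50:v+50,u-60:u+60,::-1],(600,500),interpolation=cv2.INTER_CUBIC))"
```

```text
[ 618.2 -254.    49.3] -9.723514991359655 34.864600334905106 [-0.1 -1.  -2.7] [-0.09 -0.08 -0.03]
shift [ 0.0121 -0.0103 -0.6382] turnz -0.0001 dist 96 dyaw 0.0
shift [ 0.5742 -0.2808 -0.1667] turnz 0.0342 dist 99 dyaw -12.3
shift [ 0.5248 -0.3918  0.    ] turnz 0.0333 dist 98 dyaw -12.0
shift [ 0.4042 -0.4737  0.    ] turnz 0.0306 dist 93 dyaw -11.0
```

View pics/rot.png

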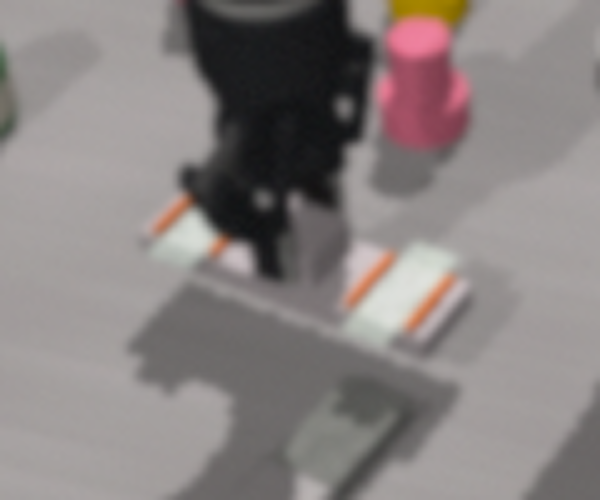

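The rotor is gripped and level, with the bar from crop (150,240) to (460,290). I'm carrying it over the pin.

Call:
play_rows(
  commands="0 0 -0.2 0 0 0;0 0 -0.45 0 0 0;0.01 -0.01 -0.65 0 0 0;0.01 -0.01 -0.65 0 0 0",
)

```text
time: 20.3
ee_pos: [619.2, -253.1, 150.5]
ee_rot: [0.765, 0.645, 0.003, 0.005]
force: [0.9, -0.3, -1.4]
width: 34.4
grip_force: 61.6
```

Call:
play_rows(
  commands="0.12 -0.06 -0.06 0 0 0.01;0.27 -0.13 -0.12 0 0 0.02;0.42 -0.2 -0.167 0 0 0.034;0.574 -0.281 -0.167 0 0 0.034",
)

```text
time: 20.63
ee_pos: [588.5, -158.9, 169.5]
ee_rot: [0.83, 0.558, 0.001, 0.001]
force: [0.1, 0.9, -2.0]
width: 34.7
grip_force: 61.5
```

Call:
play_rows(
  commands="0.13 -0.1 0 0 0 0.01;0.26 -0.2 0 0 0 0.02;0.39 -0.3 0 0 0 0.0333;0.525 -0.392 0 0 0 0.0333",
)

```text
time: 20.97
ee_pos: [561.8, -63.3, 168.1]
ee_rot: [0.884, 0.468, -0.001, -0.0]
force: [0.7, 0.1, -2.5]
width: 34.9
grip_force: 61.4
```

Call:
play_rows(
  commands="0.12 -0.15 0 0 0 0.01;0.22 -0.26 0 0 0 0.02;0.32 -0.38 0 0 0 0.0306;0.38 -0.45 0 0 0 0.0306;0.404 -0.474 0 0 0 0.0306",
)

```text
time: 21.38
ee_pos: [536.4, 29.2, 168.0]
ee_rot: [0.923, 0.385, -0.001, -0.001]
force: [-0.1, 0.9, -2.9]
width: 34.7
grip_force: 61.4
```

Call:
play_rows(
  commands="0 0 0 0 0 0;0 0 0 0 0 0;0 0 0 0 0 0;0 0 0 0 0 0;0 0 0 0 0 0",
)

```text
time: 21.8
ee_pos: [538.2, 24.1, 168.8]
ee_rot: [0.924, 0.382, 0.0, 0.0]
force: [-0.2, -0.4, -3.4]
width: 34.6
grip_force: 61.4
```

```bash
python3 -c "
from h import *
s=sensors.get_state();print(s['ee_pos'].round(1),yaw_of(s['ee_rot']),s['width'],s['force'].round(1),s['wrist_torque'].round(2))
plan((540,25,160,-45))"
```

```text
[538.2  24.1 168.8] -45.06975718641109 34.632491220932764 [-0.2 -0.4 -3.4] [-0.02 -0.02  0.06]
shift [0.0128 0.0045 0.0585] turnz -0.0002 dist 9 dyaw 0.1
```

Call:
play_rows(
  commands="0.009 0.005 0.04 0 0 0;0.009 0.005 0.08 0 0 0;0.009 0.005 0.08 0 0 0;0.009 0.005 0.08 0 0 0",
)

```text
time: 22.13
ee_pos: [538.9, 25.8, 156.0]
ee_rot: [0.924, 0.383, -0.001, -0.0]
force: [-0.3, 0.4, -2.5]
width: 34.4
grip_force: 61.4
```

Call:
play_rows(
  commands="0 0 0.02 0 0 0;0 0 0.04 0 0 0;0 0 0.04 0 0 0;0 0 0.04 0 0 0",
)

```text
time: 22.47
ee_pos: [539.2, 25.9, 150.6]
ee_rot: [0.924, 0.383, -0.0, -0.0]
force: [-0.3, 0.6, -3.0]
width: 34.8
grip_force: 61.4
```

Call:
play_rows(
  commands="-0.002 0.005 0.02 0 0 0;-0.002 0.005 0.04 0 0 0;-0.002 0.005 0.05 0 0 0;-0.002 0.005 0.05 0 0 0",
)

```text
time: 22.8
ee_pos: [539.3, 25.2, 142.8]
ee_rot: [0.924, 0.383, -0.0, -0.0]
force: [0.0, -0.8, -1.9]
width: 34.7
grip_force: 61.4
```

Call:
play_rows(
  commands="0 0 0.02 0 0 0;0 0 0.04 0 0 0;0 0 0.05 0 0 0;0 0 0.05 0 0 0",
)

```text
time: 23.13
ee_pos: [539.4, 25.2, 135.3]
ee_rot: [0.924, 0.383, -0.0, -0.0]
force: [-0.2, 0.8, -3.4]
width: 34.6
grip_force: 61.4
```

Call:
play_rows(
  commands="0 0 0.02 0 0 0;0 0 0.04 0 0 0;0 0 0.05 0 0 0;0 0 0.05 0 0 0",
)

```text
time: 23.47
ee_pos: [539.4, 25.2, 127.8]
ee_rot: [0.924, 0.383, -0.0, -0.0]
force: [0.7, 0.1, -3.2]
width: 34.4
grip_force: 61.4
```

Call:
play_rows(
  commands="0 0 0.02 0 0 0;0 0 0.04 0 0 0;0 0 0.045 0 0 0;0 0 0.045 0 0 0",
)

```text
time: 23.8
ee_pos: [539.4, 25.2, 121.1]
ee_rot: [0.924, 0.383, -0.0, -0.0]
force: [0.2, 0.1, -2.8]
width: 35.4
grip_force: 61.4
```

Pin is inside the bore with no contact force. Now the square, down slowly.

Call:
play_rows(
  commands="0 0 0.01 0 0 0;0 0 0.02 0 0 0;0 0 0.025 0 0 0;0 0 0.025 0 0 0",
)

```text
time: 24.13
ee_pos: [539.6, 25.2, 117.6]
ee_rot: [0.924, 0.383, -0.0, -0.0]
force: [-0.1, 0.8, -3.6]
width: 34.5
grip_force: 61.4
```

Call:
play_rows(
  commands="0 0 0.01 0 0 0;0 0 0.015 0 0 0;0 0 0.015 0 0 0",
)

```text
time: 24.38
ee_pos: [539.6, 25.1, 115.3]
ee_rot: [0.924, 0.383, -0.0, -0.0]
force: [0.0, 0.0, -3.3]
width: 35.0
grip_force: 61.4
```

It's already 3 mm below the square's top with no force, so the recess is over the square. Continuing down to home (TCP ≈106.4).

Call:
play_rows(
  commands="0 0 0.01 0 0 0;0 0 0.02 0 0 0;0 0 0.03 0 0 0;0 0 0.035 0 0 0;0 0 0.035 0 0 0",
)

```text
time: 24.8
ee_pos: [539.5, 25.2, 110.0]
ee_rot: [0.924, 0.383, -0.0, -0.0]
force: [0.4, -0.2, -2.3]
width: 34.7
grip_force: 61.4
```

Call:
play_rows(
  commands="0 0 0.01 0 0 0;0 0 0.02 0 0 0;0 0 0.025 0 0 0;0 0 0.025 0 0 0",
)

```text
time: 25.13
ee_pos: [539.6, 25.1, 106.4]
ee_rot: [0.924, 0.383, -0.0, -0.0]
force: [0.1, -0.1, -3.2]
width: 34.8
grip_force: 61.4
```

Call:
play_rows(
  commands="0 0 0.005 0 0 0;0 0 0.01 0 0 0;0 0 0.013 0 0 0;0 0 0.013 0 0 0",
)

```text
time: 25.47
ee_pos: [539.7, 25.1, 106.2]
ee_rot: [0.924, 0.383, 0.001, -0.0]
force: [-3.4, -0.4, 13.8]
width: 34.5
grip_force: 63.6
```

Contact on the spacer at rotor height 90 mm, so it's home, with a light 14 N. Release and go for the cap.

Call:
play_rows(
  commands="0 0 -0.003 0 0 0;0 0 -0.003 0 0 0;0 0 -0.003 0 0 0;0 0 -0.003 0 0 0",
  gripper=0.62,
)

```text
time: 25.8
ee_pos: [539.9, 25.2, 104.9]
ee_rot: [0.924, 0.383, 0.0, 0.0]
force: [-1.0, 0.3, -0.6]
width: 52.8
grip_force: 0.0
```

Call:
play_rows(
  commands="0 0 -0.1 0 0 0;0 0 -0.25 0 0 0;0 0 -0.42 0 0 0;0 0 -0.42 0 0 0",
)

```text
time: 26.13
ee_pos: [542.4, 24.8, 171.6]
ee_rot: [0.924, 0.383, 0.003, 0.001]
force: [0.4, -0.4, 1.3]
width: 53.1
grip_force: 0.0
```

```bash
python3 -c "
from h import *
s=sensors.get_state();print(s['ee_pos'].round(1),yaw_of(s['ee_rot']),s['width'],s['force'].round(1),s['qpos'].round(2))
plan((510,-100,170,None),(478,-225,150,None),(445.7,-351,110,None),(445.7,-351,31,None))"
```

```text
[542.4  24.8 171.6] -44.985697560745784 53.071024040521216 [ 0.4 -0.4  1.3] [-0.28  0.68  0.25  1.9  -0.28  0.59 -0.63]
shift [-0.7415  0.4354  0.0106] turnz -0.0 dist 129 dyaw 0.0
shift [-0.7402  0.4382  0.1333] turnz -0.0 dist 131 dyaw 0.0
shift [-0.7463  0.4415  0.2667] turnz -0.0 dist 136 dyaw 0.0
shift [0.     0.     0.5267] turnz -0.0 dist 79 dyaw 0.0
```

Call:
play_rows(
  commands="-0.18 0.1 0 0 0 0;-0.36 0.21 0 0 0 0;-0.55 0.32 0 0 0 0;-0.74 0.435 0 0 0 0",
)

```text
time: 26.47
ee_pos: [506.9, -100.3, 167.6]
ee_rot: [0.924, 0.384, -0.0, -0.0]
force: [0.7, -0.1, -0.3]
width: 52.7
grip_force: 0.0
```

Call:
play_rows(
  commands="-0.18 0.1 0 0 0 0;-0.36 0.21 0.05 0 0 0;-0.55 0.32 0.1 0 0 0;-0.74 0.438 0.133 0 0 0",
)

```text
time: 26.8
ee_pos: [474.6, -225.4, 147.1]
ee_rot: [0.924, 0.383, -0.0, -0.001]
force: [0.4, 0.4, 0.6]
width: 53.0
grip_force: 0.0
```

Call:
play_rows(
  commands="-0.2 0.12 0.05 0 0 0;-0.4 0.24 0.1 0 0 0;-0.57 0.34 0.18 0 0 0;-0.68 0.4 0.25 0 0 0;-0.742 0.441 0.267 0 0 0",
)

```text
time: 27.22
ee_pos: [440.9, -352.7, 106.1]
ee_rot: [0.925, 0.381, -0.001, -0.001]
force: [-0.1, -0.7, 0.1]
width: 53.0
grip_force: 0.0
```

Call:
play_rows(
  commands="0 0 0 0 0 0;0 0 0 0 0 0;0 0 0 0 0 0;0 0 0 0 0 0",
)

```text
time: 27.55
ee_pos: [445.0, -347.9, 108.4]
ee_rot: [0.923, 0.384, 0.001, -0.0]
force: [0.8, 0.2, 1.2]
width: 53.1
grip_force: 0.0
```

```bash
python3 -c "
from h import *
s=sensors.get_state();print(s['ee_pos'].round(1),yaw_of(s['ee_rot']),s['width'],s['force'].round(1),s['qpos'].round(2))
plan((445.7,-351,31,None))
T=cams.camera('top');S=cams.camera('scene');np.save('pics/T2.npy',T)
f=lambda im,u,v:cv2.resize(im[v-40:v+40,u-40:u+40,::-1],(390,390),interpolation=cv2.INTER_CUBIC)
u,v=proj('scene',[541,23,100]).astype(int);a,b=proj('top',[541,23,100]).astype(int)
cv2.imwrite('pics/home2.png',np.hstack([f(S,u,v),f(T,a,b)]))"
```

```text
[ 445.  -347.9  108.4] -44.77482635137737 53.13738930208801 [0.8 0.2 1.2] [ 0.52  0.79  0.11  1.86 -0.17  0.5  -0.03]
shift [-0.0117  0.0179  0.5163] turnz -0.0 dist 78 dyaw 0.0
```

View pics/home2.png

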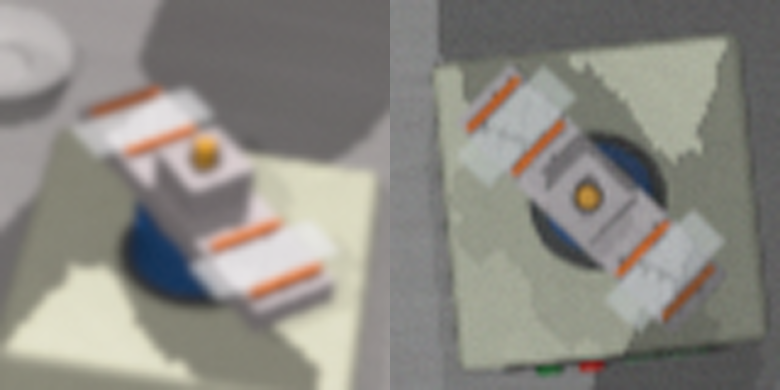

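The rotor lies flat on the spacer, with the brass pin just showing above the hub at crop (205,152) in the scene view and (588,197) in the top view. Now the cap knob.

Call:
play_rows(
  commands="-0.008 0.014 0.2 0 0 0;-0.008 0.014 0.4 0 0 0;-0.008 0.014 0.515 0 0 0;-0.008 0.014 0.515 0 0 0;-0.008 0.014 0.515 0 0 0",
)

```text
time: 28.07
ee_pos: [444.3, -351.4, 30.5]
ee_rot: [0.924, 0.383, -0.0, -0.001]
force: [-0.3, 0.1, 0.5]
width: 52.7
grip_force: 0.0
```

Call:
play_rows(
  commands="0 0 0 0 0 0;0 0 0 0 0 0;0 0 0 0 0 0;0 0 0 0 0 0;0 0 0 0 0 0",
  gripper=0,
  grip_force=20,
)

```text
time: 28.48
ee_pos: [445.3, -352.9, 32.2]
ee_rot: [0.924, 0.383, 0.001, 0.001]
force: [1.8, 0.7, 7.0]
width: 35.4
grip_force: 20.9
```

Call:
play_rows(
  commands="0 0 0 0 0 0;0 0 0 0 0 0;0 0 0 0 0 -0.018;0 0 0 0 0 -0.037;0 0 0 0 0 -0.056",
  gripper=0.65,
)

```text
time: 28.9
ee_pos: [444.1, -352.2, 30.7]
ee_rot: [0.841, 0.541, -0.0, -0.0]
force: [-0.1, 0.6, -0.5]
width: 55.9
grip_force: 0.0
```

Call:
play_rows(
  commands="0 0 0 0 0 -0.019;0 0 0 0 0 -0.038;0 0 0 0 0 -0.057;0 0 0 0 0 -0.076;0 0 0 0 0 -0.095",
)

```text
time: 29.32
ee_pos: [444.0, -352.3, 30.7]
ee_rot: [0.645, 0.765, -0.0, -0.0]
force: [-0.5, -0.2, -1.2]
width: 55.5
grip_force: 0.0
```

Call:
play_rows(
  commands="0 0 0 0 0 -0.019;0 0 0 0 0 -0.038;0 0 0 0 0 -0.057;0 0 0 0 0 -0.076;0 0 0 0 0 -0.095",
)

```text
time: 29.73
ee_pos: [444.0, -352.4, 30.7]
ee_rot: [0.391, 0.92, -0.0, -0.0]
force: [-0.1, 0.8, 0.4]
width: 55.6
grip_force: 0.0
```

Call:
play_rows(
  commands="0 0 0 0 0 0;0 0 0 0 0 0;0 0 0 0 0 0;0 0 0 0 0 0;0 0 0 0 0 0",
  gripper=0,
  grip_force=50,
)

```text
time: 30.15
ee_pos: [444.2, -352.5, 30.9]
ee_rot: [0.395, 0.919, -0.0, -0.0]
force: [-0.5, 0.7, 3.2]
width: 34.3
grip_force: 49.9
```

```bash
python3 -c "
from h import *
s=sensors.get_state();print(s['ee_pos'].round(1),yaw_of(s['ee_rot']),s['width'],s['force'].round(1),s['qpos'].round(2))
x,y=s['ee_pos'][:2]
plan((x,y,160,None),(475,-230,195,None),(507,-105,195,None),(540,25.1,195,None))"
```

```text
[ 444.2 -352.5   30.9] 43.51345728792273 34.29082033674203 [-0.5  0.7  3.2] [ 0.72  0.92 -0.23  1.87  0.48  0.4   0.9 ]
shift [ 0.      0.     -0.8607] turnz -0.0 dist 129 dyaw 0.0
shift [ 0.4508  0.7111 -0.2333] turnz -0.0 dist 131 dyaw 0.0
shift [0.4575 0.7285 0.    ] turnz -0.0 dist 129 dyaw 0.0
shift [0.4775 0.7567 0.    ] turnz -0.0 dist 134 dyaw 0.0
```

Call:
play_rows(
  commands="0 0 -0.2 0 0 0;0 0 -0.43 0 0 0;0 0 -0.66 0 0 0;0 0 -0.86 0 0 0;0 0 -0.86 0 0 0",
)

```text
time: 30.57
ee_pos: [447.5, -353.9, 165.0]
ee_rot: [0.394, 0.919, -0.001, 0.005]
force: [1.3, -0.3, -1.7]
width: 34.7
grip_force: 50.3
```

Call:
play_rows(
  commands="0.11 0.18 -0.06 0 0 0;0.22 0.36 -0.12 0 0 0;0.34 0.54 -0.18 0 0 0;0.451 0.711 -0.233 0 0 0",
)

```text
time: 30.9
ee_pos: [474.6, -227.8, 194.3]
ee_rot: [0.394, 0.919, 0.0, -0.001]
force: [0.7, 0.7, -1.5]
width: 35.2
grip_force: 50.4
```

Call:
play_rows(
  commands="0.11 0.18 0 0 0 0;0.22 0.36 0 0 0 0;0.34 0.54 0 0 0 0;0.458 0.728 0 0 0 0",
)

```text
time: 31.23
ee_pos: [505.9, -103.3, 193.8]
ee_rot: [0.395, 0.919, -0.0, -0.001]
force: [0.9, -0.1, -1.4]
width: 34.8
grip_force: 50.4
```

Call:
play_rows(
  commands="0.12 0.2 0 0 0 0;0.24 0.38 0 0 0 0;0.36 0.57 0 0 0 0;0.44 0.7 0 0 0 0;0.48 0.757 0 0 0 0",
)

```text
time: 31.65
ee_pos: [539.5, 31.0, 194.0]
ee_rot: [0.392, 0.92, 0.002, -0.001]
force: [0.3, 0.3, -1.0]
width: 34.9
grip_force: 50.5
```

Call:
play_rows(
  commands="0 0 0 0 0 0;0 0 0 0 0 0;0 0 0 0 0 0;0 0 0 0 0 0;0 0 0 0 0 0",
)

```text
time: 32.07
ee_pos: [538.8, 23.6, 194.6]
ee_rot: [0.395, 0.919, -0.001, -0.0]
force: [-0.2, 0.5, -1.6]
width: 34.8
grip_force: 50.5
```

Call:
play_rows(
  commands="0 0 0 0 0 0;0 0 0 0 0 0;0 0 0 0 0 0",
)

```text
time: 32.32
ee_pos: [539.1, 25.3, 194.7]
ee_rot: [0.394, 0.919, 0.0, 0.0]
force: [-0.4, -0.3, -0.9]
width: 34.6
grip_force: 50.5
```

```bash
python3 -c "
from h import *
s=sensors.get_state();print(s['ee_pos'].round(1),yaw_of(s['ee_rot']),s['width'],s['force'].round(1),s['qvel'].round(3))
plan((539.2,26,180,None))"
```

```text
[539.1  25.3 194.7] 43.56256060411882 34.620719663214715 [-0.4 -0.3 -0.9] [-0.005  0.001 -0.002 -0.001  0.     0.001 -0.001]
shift [0.0031 0.0034 0.0982] turnz -0.0 dist 15 dyaw 0.0
```

Call:
play_rows(
  commands="0.003 0.003 0.06 0 0 0;0.003 0.003 0.12 0 0 0;0.003 0.003 0.16 0 0 0;0.003 0.003 0.16 0 0 0",
)

```text
time: 32.65
ee_pos: [537.8, 26.2, 168.8]
ee_rot: [0.394, 0.919, -0.001, -0.002]
force: [-0.2, 1.0, -1.8]
width: 34.6
grip_force: 50.5
```

Call:
play_rows(
  commands="0 0 0.01 0 0 0;0 0 0.025 0 0 0;0 0 0.035 0 0 0;0 0 0.035 0 0 0",
)

```text
time: 32.98
ee_pos: [539.1, 26.4, 165.3]
ee_rot: [0.394, 0.919, -0.0, -0.0]
force: [-0.1, -0.9, -1.0]
width: 34.6
grip_force: 50.5
```

Call:
play_rows(
  commands="0 0 0.01 0 0 0;0 0 0.02 0 0 0;0 0 0.025 0 0 0;0 0 0.025 0 0 0",
)

```text
time: 33.32
ee_pos: [539.1, 26.3, 161.5]
ee_rot: [0.394, 0.919, -0.0, -0.0]
force: [-0.1, 0.3, -1.7]
width: 34.6
grip_force: 50.5
```

Call:
play_rows(
  commands="0 0 0.01 0 0 0;0 0 0.02 0 0 0;0 0 0.025 0 0 0;0 0 0.025 0 0 0",
)

```text
time: 33.65
ee_pos: [539.0, 26.3, 157.7]
ee_rot: [0.394, 0.919, -0.0, -0.0]
force: [-0.2, -0.3, -1.7]
width: 34.8
grip_force: 50.5
```

Call:
play_rows(
  commands="0 0 0.004 0 0 0;0 0 0.008 0 0 0;0 0 0.012 0 0 0;0 0 0.012 0 0 0",
)

```text
time: 33.98
ee_pos: [539.3, 26.4, 156.8]
ee_rot: [0.394, 0.919, 0.0, 0.0]
force: [-1.4, -0.2, 4.4]
width: 34.6
grip_force: 51.3
```

Contact at the home height (TCP 156.8 against 156.9 expected). I'll release, rise straight up, clear off and look.

Call:
play_rows(
  commands="0 0 0 0 0 0;0 0 0 0 0 0;0 0 0 0 0 0;0 0 0 0 0 0",
  gripper=0.7,
)

```text
time: 34.32
ee_pos: [539.2, 26.4, 156.1]
ee_rot: [0.394, 0.919, 0.0, 0.0]
force: [0.5, -0.6, 0.1]
width: 59.9
grip_force: 0.0
```

Call:
play_rows(
  commands="0 0 -0.1 0 0 0;0 0 -0.25 0 0 0;0 0 -0.5 0 0 0;0 0 -0.7 0 0 0;0 0 -0.7 0 0 0",
)

```text
time: 34.73
ee_pos: [542.8, 27.3, 266.8]
ee_rot: [0.394, 0.919, 0.003, 0.005]
force: [0.7, -0.3, -0.2]
width: 59.8
grip_force: 0.0
```

Call:
play_rows(
  commands="-0.3 -0.3 0 0 0 0;-0.6 -0.6 0 0 0 0;-0.6 -0.6 0 0 0 0;-0.6 -0.6 0 0 0 0;-0.6 -0.6 0 0 0 0",
)

```text
time: 35.15
ee_pos: [535.3, -105.1, 260.4]
ee_rot: [0.397, 0.918, -0.001, -0.0]
force: [-0.1, 0.5, 1.1]
width: 60.0
grip_force: 0.0
```

Call:
play_rows(
  commands="-0.3 -0.3 0 0 0 0;-0.6 -0.6 0 0 0 0;-0.6 -0.6 0 0 0 0;-0.6 -0.6 0 0 0 0;-0.6 -0.6 0 0 0 0",
)

```text
time: 35.57
ee_pos: [532.4, -230.3, 260.4]
ee_rot: [0.396, 0.918, -0.0, -0.0]
force: [-0.1, 0.8, -0.0]
width: 60.1
grip_force: 0.0
```

```bash
python3 -c "
from h import *
s=sensors.get_state();print(s['ee_pos'].round(1),s['width'],s['force'].round(1))
T=cams.camera('top');S=cams.camera('scene')
f=lambda im,u,v:cv2.resize(im[v-40:v+40,u-40:u+40,::-1],(390,390),interpolation=cv2.INTER_CUBIC)
u,v=proj('scene',[541,23,110]).astype(int);a,b=proj('top',[541,23,110]).astype(int)
cv2.imwrite('pics/fin.png',np.hstack([f(S,u,v),f(T,a,b)]))"
```

```text
[ 532.4 -230.3  260.4] 60.06377494177363 [-0.1  0.8 -0. ]
```

View pics/fin.png

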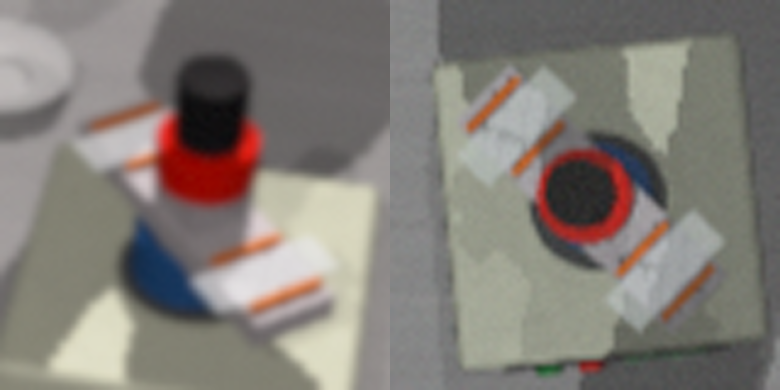

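The final picture shows the red cap flat on the hub (crop (210,150) scene view, (587,195) top view), the rotor on the spacer and the arm well clear. Handing in.

```bash
python3 -c "
from workcell import finish_job
print(finish_job())"
```

```text
the job is handed in; nothing more can be done
None
```

The slide spinner is back together: spacer, rotor and red clamp cap went on in that order, each is fully home, and I handed the job in at about 36 s of the 72 s allowed.

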